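# Stack the token trays at the tally counter

### The arm

A 6-joint arm with a two-finger parallel gripper is mounted at the origin on the work surface. World frame = base frame: x ahead of the robot, y to its left, z up, the work surface at z = 0. Lengths are in m, angles in rad, forces in N, time in s.
With the tool pointing down it reaches from about 0.3 to 0.875 m from the base axis. Payload 6.4 kg.
Tool frame: the origin (TCP) lies at the centre of the arm's flange, where the gripper is bolted on; the fingertips stand 173 mm ahead of it and the grasp point (between the pads) lies 155 mm ahead of it; z points along the fingers, x is the direction in which the jaws open and shut, and the axes are right-handed (so a half turn about z gives the same grasp; the last joint's range is limited). The gripper opens to 85 mm and grips with 20 to 120 N. Pads are 22 mm wide; open, the fingers measure 114 mm over their backs; the gripper's body (76 mm by 85 mm) begins 54 mm behind the grasp point. The pads swing forward as they close: fully open they stand 13 mm farther back than shut.
Start: joints at [-1.458, 0.181, 1.607, -0, 1.354, -0.206], TCP at [0.18, -0.546, 0.405] pointing down, gripper open.
Joint ranges: [-2.99, 2.99], [-0.89, 2.07], [0.3, 2.58], [-1.14, 4.28], [0, 2.63], [-3.12, 3.12]. Speed limits (rad/s): [2.57, 2.57, 3.01, 3.14, 3.14, 3.14].

### API

Orientations are given as a unit quaternion [w, x, y, z].
In Python, from bench import ctrl gives the robot as it stands. The module is installed in compiled form; this text tells all that it offers.
- The arm moves only by the tool move_arm, never from a script. Its argument "moves" is a list of rows, each an object of numbers: "gripper": the opening in per cent of the stroke, from 0 (shut) to 100 (fully open); "x", "y", "z": the shift along the tool's x, y, z in cm; "roll": the turn about the tool's z in degrees. In form: [{"gripper": .., "x": .., "y": .., "z": .., "roll": ..}, ...]. A call has 1 to 5 rows; each row shifts and turns the commanded pose from where the row before left it, along the tool's axes as they then stand; what a row does not reach is not made up. A row lasts 1/8 s, in which the tool goes at most 62.5 mm and 10.7 degrees, less where a joint would pass 70% of its speed; a pose out of reach is approached as far as the arm can. A call is refused whole if a number of a shift passes 6.25 or a number of a turn 10.7, either way. A call with a gripper value outside its range is refused whole. The fingers move at their own pace and stop on an object; the grip force is fixed at half the most. Time passes only in rows, so rows that do not move let the fingers close. It gives the time, the measured TCP pose, the force and the opening at its end, in the units of the state.
- ctrl.get_obs(): the state, without advancing time (a new reading comes with each control period).
- ctrl.camera(name): name is "scene" or "top" or "wrist"; returns a dict with "img" (480x640x3 uint8, red, green, blue), "fx", "fy", "cx", "cy" (pixels), "world_from_camera" (4x4, takes a point from camera to world coordinates); the wrist camera has in their place "tool_from_camera" (4x4, takes a point from camera to tool coordinates, whose origin is the TCP and whose axes are the tool frame's). Camera axes: x right, y up, looking along -z (the intrinsics and any distortion apply to the point x, -y, -z); pixel columns grow to the right and rows downward; lengths in m; the calibration is good to about 2 mm. A picture is of the moment at which its call begins: read the wrist's pose just before it. There is no depth.
- ctrl.hand_in(): hands the job in, once; it reports no verdict.
The state is a dict: "time_s": time; "q": joint angles; "dq": joint speeds; "joint_efforts": joint torques, N m; "eef_pos": TCP position; "eef_rot": TCP orientation; "wrist_force": force on the tool from outside, world axes, zero at the start; "torque": the same for the moment, N m; "opening": opening from 0.0 (shut) to 1.0 (fully open).
Only numpy, scipy, OpenCV 4.12 (cv2) and the standard library are available. Lean on these libraries where they do the work, as an engineer would, in place of code of your own. Each camera call takes 0.05 s, during which the arm holds its last target. There are 200 camera calls.

### The job

Stack the three white token trays at the end of the shift: set the deep divided tray on the open tray without a divider, then the shallow divided tray on top of it, each sitting fully down inside the corner lugs of the tray below. Set the trays down rather than dropping them, keep the tokens in the two divided trays, keep the bottom tray where it stands, and leave the other things on the counter alone.

Things in the scene. Friction and masses are not known exactly. Their poses are not given: they have to be found in the camera images.
- base_tray: White plastic tray, 180 (x) x 140 mm (y), 193 x 153 over the corner lugs, walls 4 mm, 75 mm high to the rim, no divider, 0.7 kg, loose. L-shaped lugs outside its 4 corners rise 16 mm above the rim, flared at the top; the next tray's bottom fits between them (2.5 mm play each side) and rests on the rim. Origin: centre of the underside, x along the long side, z up. Fits either way round.
- deep_tray: White plastic tray, 180 (x) x 140 mm (y), 193 x 153 over the corner lugs, walls 4 mm, 90 mm high to the rim, about 0.35 kg. Its hand grip is a rim-high divider 12 mm thick along x through the centre, 60 mm free on each side; floor 4 mm. Two loose tokens inside. Same corner lugs as base_tray. Origin: centre of the underside, x along the long side, z up. Fits either way round.
- shallow_tray: White plastic tray, 180 (x) x 140 mm (y), 193 x 153 over the corner lugs, walls 4 mm, 55 mm high to the rim, about 0.28 kg. Its hand grip is a rim-high divider 12 mm thick along x through the centre, 60 mm free on each side; floor 4 mm. Two loose tokens inside. Same corner lugs as base_tray. Origin: centre of the underside, x along the long side, z up. Fits either way round.
- token_d1: Wooden token, disc 36 mm across and 10 mm thick, origin at the centre of its underside; starts loose on the floor of the deep tray.
- token_d2: Wooden token, disc 36 mm across and 10 mm thick, origin at the centre of its underside; starts loose on the floor of the deep tray.
- token_s1: Wooden token, disc 36 mm across and 10 mm thick, origin at the centre of its underside; starts loose on the floor of the shallow tray.
- token_s2: Wooden token, disc 36 mm across and 10 mm thick, origin at the centre of its underside; starts loose on the floor of the shallow tray.
- small_tub: Bystander: square white tub without lugs, 80 x 80 x 50 mm, origin at the centre of its underside.
- mug: Bystander: white mug, 72 mm across, 85 mm high, origin at the centre of its underside.
- stamp: Bystander: turned wooden hand stamp, 40 mm across, 70 mm high, origin at the centre of its underside.
- padlock: Bystander: brass padlock lying flat, about 75 x 40 x 22 mm, origin under the middle of its brass body.
There are look-alikes about, which are no part of the job. What is shaped like the shallow_tray but blue is not meant.

How it is judged:
On the way, in this order (a step that is already met when the one before it is completed fails the run):
1. the deep tray sits fully down inside the corner lugs of the bottom tray, let go (x of deep_tray in the frame of base_tray between -0.005 and 0.005 m and y of deep_tray in the frame of base_tray between -0.005 and 0.005 m and z of deep_tray in the frame of base_tray between 0.072 and 0.078 m and angle between the x axis of deep_tray and the x axis of base_tray, either way round below 0.06 rad and angle between the z axis of deep_tray and the z axis of base_tray, either way round below 0.03 rad and contact force between the fingers and deep_tray below 0.1 N and linear speed of deep_tray below 0.03 m/s), for 0.2 s.
2. the shallow tray sits fully down inside the corner lugs of the deep tray, let go (all of step 1 and x of shallow_tray in the frame of deep_tray between -0.005 and 0.005 m and y of shallow_tray in the frame of deep_tray between -0.005 and 0.005 m and z of shallow_tray in the frame of deep_tray between 0.087 and 0.093 m and angle between the x axis of shallow_tray and the x axis of deep_tray, either way round below 0.06 rad and angle between the z axis of shallow_tray and the z axis of deep_tray, either way round below 0.03 rad and contact force between the fingers and shallow_tray below 0.1 N and linear speed of shallow_tray below 0.03 m/s), for 0.2 s.
At the end, for the whole second after the job is handed in: Open tray level, deep tray on it, shallow on top: each within 5 mm of centred both ways on the tray below, 3 mm of rim height, 0.06 rad of parallel (either way round), 0.03 rad of level, let go and still, its two listed tokens inside (all of step 2 and x of token_d1 in the frame of deep_tray between -0.088 and 0.088 m and y of token_d1 in the frame of deep_tray between -0.068 and 0.068 m and z of token_d1 in the frame of deep_tray between 0 and 0.09 m and x of token_d2 in the frame of deep_tray between -0.088 and 0.088 m and y of token_d2 in the frame of deep_tray between -0.068 and 0.068 m and z of token_d2 in the frame of deep_tray between 0 and 0.09 m and x of token_s1 in the frame of shallow_tray between -0.088 and 0.088 m and y of token_s1 in the frame of shallow_tray between -0.068 and 0.068 m and z of token_s1 in the frame of shallow_tray between 0 and 0.055 m and x of token_s2 in the frame of shallow_tray between -0.088 and 0.088 m and y of token_s2 in the frame of shallow_tray between -0.068 and 0.068 m and z of token_s2 in the frame of shallow_tray between 0 and 0.055 m and angle between base_tray's own z axis and vertical below 0.03 rad); the robot touches nothing.
It fails at once if the bottom tray is shifted by more than 30 mm (distance of base_tray from where it was at the start of the episode above 0.03 m).
It fails at once if the deep tray is dropped or thrown (faster than 0.5 m/s while the fingers do not touch it) (linear speed of deep_tray above 0.5 m/s and contact force between the fingers and deep_tray below 0.1 N).
It fails at once if the shallow tray is dropped or thrown (faster than 0.5 m/s while the fingers do not touch it) (linear speed of shallow_tray above 0.5 m/s and contact force between the fingers and shallow_tray below 0.1 N).
It fails at once if the small tub, mug, stamp or padlock is moved by more than 30 mm (distance of any of small_tub, mug, stamp, padlock from where it was at the start of the episode above 0.03 m).
It also fails if it takes over 72 s, if anything falls off the work surface, if the arm or the gripper's body presses on something with over 40 N, if the wrist force passes 120 N, or if a joint passes its speed limit or range.

## Working session

There is one attempt and no reset: what is moved stays moved. The work goes in short steps, Python scripts to look and compute and a tool call to move; the robot and the scene stay as the last step left them, time stands still between calls to the robot, and variables do not carry over. Pictures are saved under pics/ and viewed, about 8 in all and at most 12, crops included, and the job is handed in when it is done.

Besides the shell and the picture viewer there is one more tool, called as name([rows], argument=value, ...), one row to a line, values as JSON. move_arm: Moves the arm, as the interface text tells. Its arguments: {"type":"object","properties":{"moves":{"type":"array","items":{"type":"object","properties":{"gripper":{"type":"number"},"x":{"type":"number"},"y":{"type":"number"},"z":{"type":"number"},"roll":{"type":"number"}}}}},"required":["moves"]}

```bash
mkdir -p pics
cat > h.py <<'E'
import numpy as np, cv2
from bench import ctrl
from scipy.spatial.transform import Rotation as R
def T_tool():
    o=ctrl.get_obs(); w,x,y,z=o["eef_rot"]; T=np.eye(4); T[:3,:3]=R.from_quat([x,y,z,w]).as_matrix(); T[:3,3]=o["eef_pos"]; return T
def cam(n,save=None):
    T=T_tool(); c=ctrl.camera(n)
    c["W"]=np.array(c["world_from_camera"]) if n!="wrist" else T@np.array(c["tool_from_camera"])
    if save: cv2.imwrite("pics/"+save+".png",c["img"][:,:,::-1])
    return c
def ray(c,uv,z):
    uv=np.atleast_2d(np.array(uv,float)); d=np.c_[(uv[:,0]-c["cx"])/c["fx"],-(uv[:,1]-c["cy"])/c["fy"],-np.ones(len(uv))]
    d=d@c["W"][:3,:3].T; p=c["W"][:3,3]; z=np.broadcast_to(z,len(uv)); return p+d*((z-p[2])/d[:,2])[:,None]
def proj(c,P):
    P=np.atleast_2d(np.array(P,float)); q=(P-c["W"][:3,3])@c["W"][:3,:3]
    return np.c_[c["cx"]-c["fx"]*q[:,0]/q[:,2], c["cy"]+c["fy"]*q[:,1]/q[:,2]]
E
python3 - <<'E'
from h import *
for n in ("top","scene"):
    c=cam(n,n); print(n,[k for k in c],c["fx"],c["cx"],c["cy"],np.round(c["W"],3).tolist())
print(ctrl.get_obs())
E
```

```text
top ['img', 'fx', 'fy', 'cx', 'cy', 'world_from_camera', 'W'] 453.79469573140994 319.3145095050292 244.00359402847718 [[0.023, 0.991, -0.129, 0.355], [-1.0, 0.024, -0.0, -0.002], [0.003, 0.129, 0.992, 1.004], [0.0, 0.0, 0.0, 1.0]]
scene ['img', 'fx', 'fy', 'cx', 'cy', 'world_from_camera', 'W'] 466.1160921665568 317.66351641698975 236.48410772400064 [[0.215, -0.827, 0.52, 1.031], [0.977, 0.177, -0.121, -0.132], [0.008, 0.534, 0.846, 0.985], [0.0, 0.0, 0.0, 1.0]]
{'time_s': 0.1, 'q': array([-1.45828704e+00,  1.81452414e-01,  1.60789360e+00, -8.63648754e-06,
        1.35381308e+00, -2.06296940e-01]), 'dq': array([-0.00027065, -0.00248762, -0.00064953, -0.00010613, -0.00126448,
        0.00067176]), 'joint_efforts': array([ 5.78044364e-04, -4.45877123e+01, -3.52236307e+01, -3.05594831e-04,
        4.11580782e-03,  2.85843191e-05]), 'eef_pos': array([ 0.18021521, -0.5457905 ,  0.40388906]), 'eef_rot': array([-5.76335840e-04,  8.10380814e-01, -5.85902998e-01, -5.30369370e-04]), 'wrist_force': array([ 0.11587789, -0.19899967,  0.44041803]), 'torque': array([ 0.0079062 , -0.04556471,  0.03744023]), 'opening': 1.002289579683325}
```

View pics/top.png

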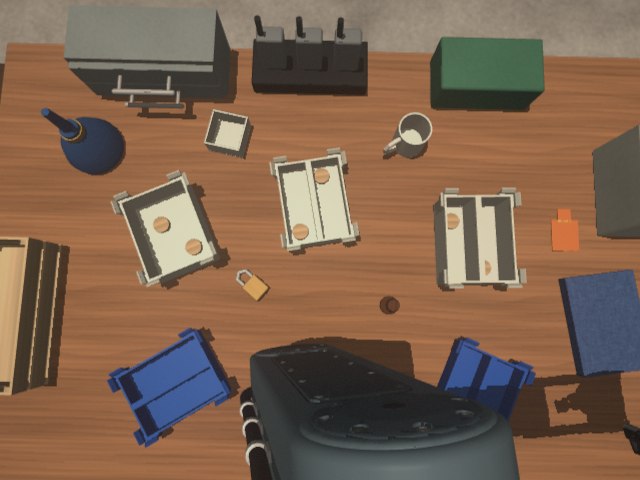

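View pics/scene.png

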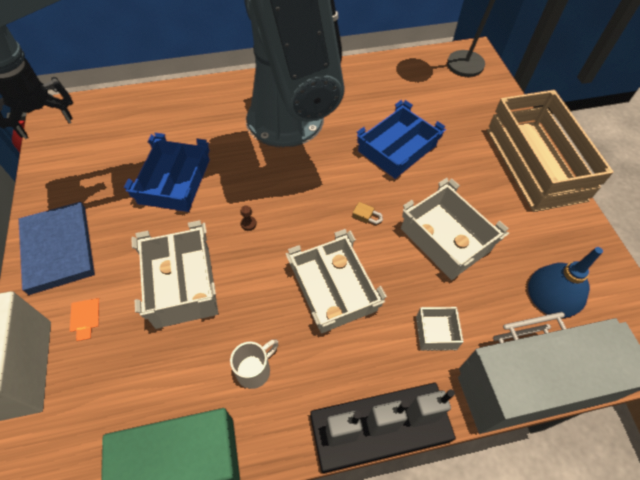

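The top view (with scene agreeing) shows three white trays:
- (165,228): open, no divider, so this is the base.
- (314,200): divided with low walls, so this is the shallow tray.
- (480,240): divided with tall walls, so this is the deep tray.

The blue divided trays at (170,385) and (487,380) are look-alikes and are not meant. I'll confirm this in one enlarged crop.

Run:
```python
import cv2,numpy as np
t=cv2.imread("pics/top.png");s=cv2.imread("pics/scene.png")
def cr(im,u,v): return cv2.resize(im[v-60:v+60,u-53:u+53],(265,300),interpolation=cv2.INTER_CUBIC)
m=np.vstack([np.hstack([cr(t,165,230),cr(t,314,200),cr(t,480,240)]),np.hstack([cr(s,453,230),cr(s,335,282),cr(s,176,272)])])
cv2.imwrite("pics/crop1.png",m)
```

```text
(no output)
```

View pics/crop1.png

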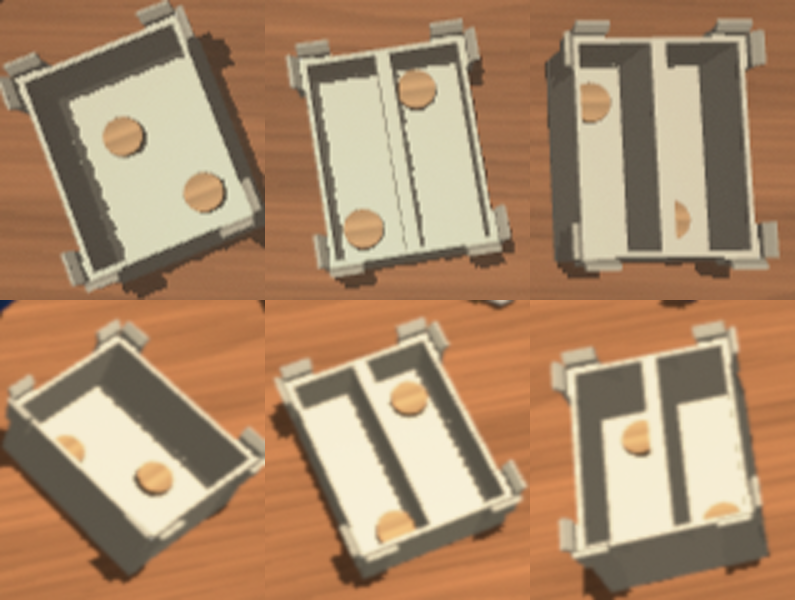

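The crop confirms it. Left is open with no divider (base), middle has low walls and a divider (shallow), and right has tall walls and a divider (deep). All three are white.

```bash
cat > est.py <<'E'
from h import *
def fit(c,uv,H):
    P=ray(c,uv,H)[:,:2]; d=lambda a,b:np.linalg.norm(P[a]-P[b])
    ax=(P[3]-P[0])+(P[2]-P[1]); ay=(P[1]-P[0])+(P[2]-P[3])
    a=np.arctan2(ax[1],ax[0]); b=np.arctan2(ay[1],ay[0])
    print("centre",P.mean(0).round(4),"ang x,y",np.degrees([a,b]).round(2),"sides",np.round([d(0,3),d(1,2),d(0,1),d(3,2)],4))
    return P.mean(0),a
E
python3 - <<'E'
from est import *
c=cam("top")
for n,uv,H in (("base",[(120,202),(185.2,174.8),(212,258.8),(147.2,281.2)],.075),("shallow",[(276.2,164),(340.2,156),(353,237.2),(288.2,246)],.055),("deep",[(445,195.2),(512.2,195.2),(517.8,282),(446.2,284.8)],.09)):
    print(n); fit(c,uv,H)
T=T_tool(); print(T.round(3)); print(np.round(cam("wrist")["tool_from_camera"],3))
E
```

```text
base
centre [0.5    0.3161] ang x,y [-158.37  -67.11] sides [0.1771 0.1879 0.1459 0.1385]
shallow
centre [0.5719 0.0109] ang x,y [-170.11  -81.04] sides [0.1803 0.1793 0.1393 0.138 ]
deep
centre [ 0.4921 -0.3292] ang x,y [-179.08  -87.5 ] sides [0.1841 0.1785 0.1386 0.1444]
[[ 0.313 -0.95  -0.     0.18 ]
 [-0.95  -0.313  0.001 -0.546]
 [-0.001 -0.    -1.     0.404]
 [ 0.     0.     0.     1.   ]]
[[ 1.     0.001  0.001  0.   ]
 [ 0.001 -0.961 -0.277 -0.07 ]
 [ 0.001  0.277 -0.961  0.031]
 [ 0.     0.     0.     1.   ]]
```

move_arm([
  {"x":-1.36,"y":-4.55},
  {"x":-1.36,"y":-4.55},
  {"x":-1.36,"y":-4.55},
  {"x":-1.36,"y":-4.55},
  {"x":-1.36,"y":-4.55},
])

```text
validation failed for argument at $.mo...
```

move_arm([
  {"x":-1.36,"y":-4.55},
  {"x":-1.36,"y":-4.55},
  {"x":-1.36,"y":-4.55},
  {"roll":8.4},
  {"roll":8.4},
])

```text
validation failed for argument at $.mo...
```

Run:
```python
from h import *
c=cam("wrist","w1"); T=T_tool(); print(T.round(4).tolist(), c["fx"], np.degrees(np.arctan2(T[1,0],T[0,0])), ctrl.get_obs()["time_s"])
```

```text
[[0.3134, -0.9496, -0.0001, 0.1802], [-0.9496, -0.3134, 0.0008, -0.5459], [-0.0008, -0.0002, -1.0, 0.4043], [0.0, 0.0, 0.0, 1.0]] 398.6277616400624 -71.73424765935097 0.25
```

View pics/w1.png

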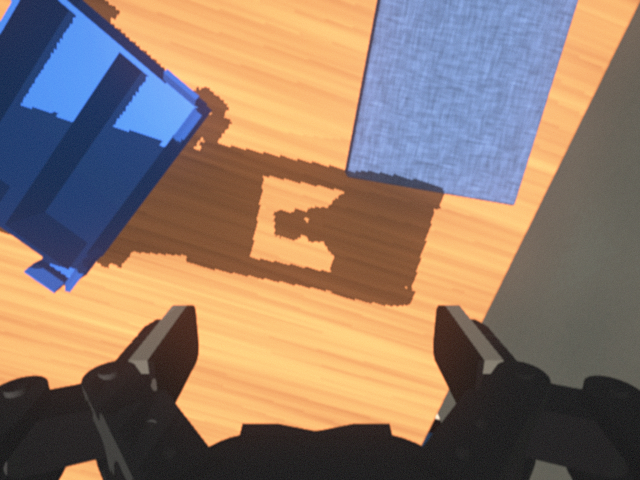

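The wrist view shows the blue decoy tray and the mat. The arm has not moved, because the rows need every field. The fingers fill the lower part of the image, so I'll stop short of the deep tray and look from there.

move_arm([
  {"gripper":100,"x":-1.5,"y":-4.4,"z":0,"roll":0},
  {"gripper":100,"x":-1.9,"y":-4.4,"z":0,"roll":0},
  {"gripper":100,"x":-1.9,"y":-4.4,"z":0,"roll":0},
  {"gripper":100,"x":-1.9,"y":-4.4,"z":0,"roll":0},
  {"gripper":100,"x":-1.8,"y":-4.4,"z":0,"roll":0},
])

```text
time_s: 0.88
eef_pos: [0.3619, -0.3904, 0.4047]
eef_rot: [-0.0, 0.81, -0.586, 0.0]
wrist_force: [-0.3, 0.1, -0.2]
opening: 0.998
```

move_arm([
  {"gripper":100,"x":-2.0,"y":-4.4,"z":0,"roll":0},
  {"gripper":100,"x":-2.0,"y":-3.2,"z":0,"roll":0},
  {"gripper":100,"x":0,"y":0,"z":0,"roll":8.4},
  {"gripper":100,"x":0,"y":0,"z":0,"roll":8.4},
  {"gripper":100,"x":0,"y":0,"z":0,"roll":0},
])

```text
time_s: 1.5
eef_pos: [0.4206, -0.3296, 0.4046]
eef_rot: [0.0, 0.717, -0.697, -0.0]
wrist_force: [-0.0, -0.3, 1.5]
opening: 1.001
```

Run:
```python
from h import *
c=cam("wrist","w2"); T=T_tool(); print(T.round(4).tolist(), np.degrees(np.arctan2(T[1,0],T[0,0])), ctrl.get_obs()["time_s"])
```

```text
[[0.0287, -0.9996, -0.0001, 0.4206], [-0.9996, -0.0287, 0.0001, -0.3297], [-0.0001, 0.0001, -1.0, 0.4046], [0.0, 0.0, 0.0, 1.0]] -88.35757160544671 1.55
```

View pics/w2.png

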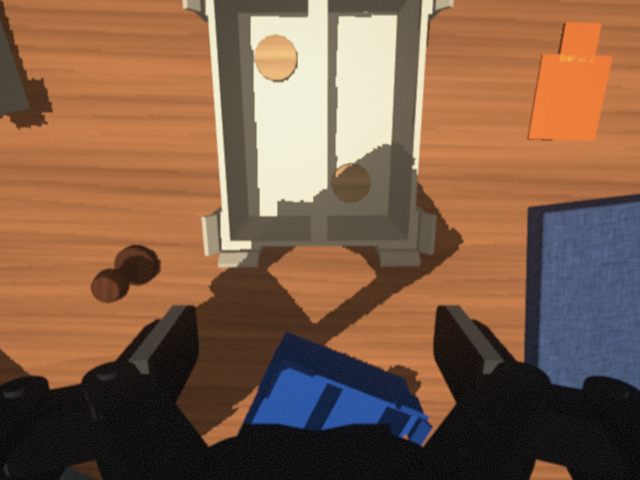

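The view shows the deep tray's near rim at v≈247 (corners ≈(222,249) and (420,247)) and its divider between (309–329, 10) and (311–328, 235).

Run:
```python
from h import *
c=cam("wrist")
P=ray(c,[(309,10),(329,10),(311,235),(328,235),(222,249),(420,247),(209,5),(430,10)],.09); print(P[:,:2].round(4))
a=(P[0]+P[1])/2-(P[2]+P[3])/2; print(np.degrees(np.arctan2(a[1],a[0])))
T=T_tool()
for n,g in (("grasp",.155),): print(proj(c,[T[:3,3]+T[:3,:3]@[0,0,.155]]))
```

```text
[[ 0.561  -0.3214]
 [ 0.5613 -0.3341]
 [ 0.413  -0.3262]
 [ 0.4133 -0.3388]
 [ 0.4003 -0.2602]
 [ 0.4059 -0.4075]
 [ 0.5621 -0.2581]
 [ 0.563  -0.3982]]
1.8445789409680025
[[316.3702241  335.79180414]]
```

move_arm([
  {"gripper":60,"x":0.1,"y":-3.65,"z":0,"roll":0},
  {"gripper":60,"x":0.1,"y":-3.6,"z":0,"roll":0},
  {"gripper":60,"x":0,"y":0,"z":4,"roll":0},
  {"gripper":60,"x":0,"y":0,"z":4,"roll":0},
  {"gripper":60,"x":0,"y":0,"z":0,"roll":0},
])

```text
time_s: 2.22
eef_pos: [0.492, -0.329, 0.3211]
eef_rot: [-0.0, 0.717, -0.697, -0.004]
wrist_force: [0.5, -0.1, 0.3]
opening: 0.596
```

Run:
```python
from h import *
c=cam("wrist","w3"); print(T_tool()[:3,3])
T=T_tool(); T[2,3]-=.107
print(proj(c,[[.493+s*np.cos(.032)+0.006*k,-.33+s*.032,.09] for s in (-.08,0,.08) for k in (0,)]).round())
```

```text
[ 0.49269922 -0.32985642  0.32375288]
[[321. 388.]
 [320. 259.]
 [320.  99.]]
```

View pics/w3.png

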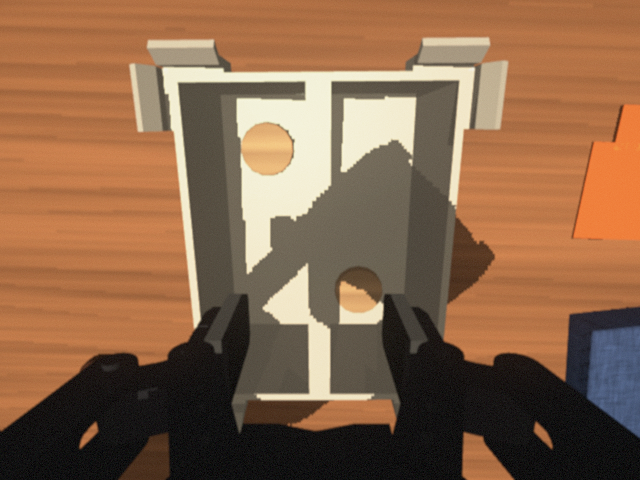

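The tray is centred on the tool: divider at u≈319 (expected 320), far rim at v≈72, near rim at v≈400. I'll descend and grip.

move_arm([
  {"gripper":60,"x":0,"y":0,"z":4,"roll":0},
  {"gripper":60,"x":0,"y":0,"z":4,"roll":0},
  {"gripper":60,"x":0,"y":0,"z":2.7,"roll":0},
  {"gripper":60,"x":0,"y":0,"z":0,"roll":0},
  {"gripper":0,"x":0,"y":0,"z":0,"roll":0},
])

```text
time_s: 2.9
eef_pos: [0.494, -0.331, 0.2203]
eef_rot: [0.0, 0.716, -0.698, 0.002]
wrist_force: [0.9, -0.3, 0.3]
opening: 0.399
```

move_arm([
  {"gripper":0,"x":0,"y":0,"z":0,"roll":0},
  {"gripper":0,"x":0,"y":0,"z":0,"roll":0},
  {"gripper":0,"x":0,"y":0,"z":0,"roll":0},
  {"gripper":0,"x":0,"y":0,"z":0,"roll":0},
  {"gripper":0,"x":0,"y":0,"z":0,"roll":0},
])

```text
time_s: 3.52
eef_pos: [0.4939, -0.3305, 0.2201]
eef_rot: [-0.0, 0.716, -0.698, 0.002]
wrist_force: [-0.4, 1.9, 7.9]
opening: 0.133
```

move_arm([
  {"gripper":0,"x":0,"y":0,"z":-0.5,"roll":0},
  {"gripper":0,"x":0,"y":0,"z":-1,"roll":0},
  {"gripper":0,"x":0,"y":0,"z":-1.5,"roll":0},
  {"gripper":0,"x":0,"y":0,"z":-1,"roll":0},
  {"gripper":0,"x":0,"y":0,"z":0,"roll":0},
])

```text
time_s: 4.15
eef_pos: [0.4935, -0.3303, 0.2592]
eef_rot: [0.0, 0.716, -0.698, 0.001]
wrist_force: [-0.1, -0.3, -4.2]
opening: 0.131
```

Held: opening 0.131 ≈ 11 mm, and the load is about 4 N. The base is in free view of both fixed cameras, so I'll refine its rim pose by scanning each rim edge from outside inward. I'll also measure the held tray's offset from the wrist view.

```bash
cat > edge.py <<'E'
from h import *
def refine(c,ctr,yaw,H,sides="x+ x- y+ y-".split(),thr=None,verb=True,win=.014):
    """scan the outer rim edges; returns refined centre, yaw and per-side offsets (mm, outward +)"""
    g=cv2.cvtColor(c["img"],cv2.COLOR_RGB2HSV).astype(np.float32); V=g[:,:,2]*(g[:,:,1]<90)
    ctr=np.array(ctr,float); ex=np.array([np.cos(yaw),np.sin(yaw)]); ey=np.array([-ex[1],ex[0]])
    out={}; t=np.arange(win,-win,-.00025)
    for s in sides:
        n,l,h,L=(ex,ey,.09,.030) if s[0]=="x" else (ey,ex,.07,.045)
        n=n*(1 if s[1]=="+" else -1); r=[]
        for u in np.linspace(-L,L,31):
            p=ctr+l*u+np.outer(h+t,n); uv=proj(c,np.c_[p,np.full(len(t),H)]).astype(np.float32)
            pr=cv2.remap(V,uv[:,:1],uv[:,1:],cv2.INTER_LINEAR)[:,0]
            k=np.argmax(pr>(thr or 150))
            if k>0: r.append((u,t[k]))
        if len(r)<8: out[s]=(np.nan,np.nan,len(r)); continue
        r=np.array(r); m=np.abs(r[:,1]-np.median(r[:,1]))<.003; f=np.polyfit(r[m,0],r[m,1],1); out[s]=(f[1],f[0],m.sum())
    g=lambda a,b:(out.get(a,(np.nan,)*3)[0]-out.get(b,(np.nan,)*3)[0])/2
    sg={"x+":-1,"x-":1,"y+":1,"y-":-1}
    dy=np.nanmedian([sg[s]*out[s][1] for s in out])
    if verb: print({s:(round(o[0]*1e3,1),round(np.degrees(sg[s]*o[1]),1),o[2]) for s,o in out.items()})
    return ctr+ex*np.nan_to_num(g("x+","x-"))+ey*np.nan_to_num(g("y+","y-")), yaw+dy
E
python3 - <<'E'
from edge import *
for n in ("top","scene"):
    c=cam(n); p,y=np.array([.5,.316]),np.radians(22)
    for i in range(2): p,y=refine(c,p,y,.075); print(n,p.round(4),np.degrees(y).round(2))
    p,y=np.array([.572,.011]),np.radians(9.4)
    for i in range(2): p,y=refine(c,p,y,.055); print(" shallow",p.round(4),np.degrees(y).round(2))
T=T_tool(); c=cam("wrist","w4"); yaw=np.arctan2(T[1,0],T[0,0])+np.pi/2
print(T[:3,3],np.degrees(yaw)); print("held",refine(c,T[:2,3],yaw,.09+T[2,3]-.220))
E
```

```text
{'x+': (np.float64(1.6), np.float64(2.1), np.int64(31)), 'x-': (np.float64(-1.5), np.float64(1.8), np.int64(31)), 'y+': (np.float64(1.7), np.float64(2.1), np.int64(31)), 'y-': (np.float64(-1.5), np.float64(2.1), np.int64(31))}
top [0.5009 0.318 ] 24.08
{'x+': (np.float64(-0.1), np.float64(0.1), np.int64(31)), 'x-': (np.float64(-0.0), np.float64(-0.2), np.int64(31)), 'y+': (np.float64(0.1), np.float64(-0.1), np.int64(31)), 'y-': (np.float64(-0.1), np.float64(-0.1), np.int64(31))}
top [0.5008 0.3181] 24.02
{'x+': (np.float64(1.8), np.float64(1.3), np.int64(31)), 'x-': (np.float64(-1.4), np.float64(1.1), np.int64(31)), 'y+': (np.float64(1.4), np.float64(1.1), np.int64(31)), 'y-': (np.float64(-1.5), np.float64(1.0), np.int64(31))}
 shallow [0.5733 0.0127] 10.47
{'x+': (np.float64(0.1), np.float64(0.3), np.int64(31)), 'x-': (np.float64(0.2), np.float64(-0.1), np.int64(31)), 'y+': (np.float64(-0.0), np.float64(-0.0), np.int64(31)), 'y-': (np.float64(-0.1), np.float64(0.1), np.int64(31))}
 shallow [0.5733 0.0127] 10.48
{'x+': (np.float64(3.4), np.float64(2.0), np.int64(28)), 'x-': (np.float
[... 588 characters left out ...]
), np.int64(31)), 'y-': (np.float64(-0.9), np.float64(1.3), np.int64(31))}
 shallow [0.5737 0.0131] 10.5
{'x+': (np.float64(1.0), np.float64(-0.1), np.int64(31)), 'x-': (np.float64(1.1), np.float64(-0.2), np.int64(31)), 'y+': (np.float64(1.0), np.float64(0.6), np.int64(31)), 'y-': (np.float64(0.9), np.float64(0.1), np.int64(31))}
 shallow [0.5737 0.0131] 10.51
[ 0.49301637 -0.32989126  0.25769273] 1.4632428260607158
{'x+': (np.float64(0.7), np.float64(-0.0), np.int64(31)), 'x-': (nan, np.float64(nan), 0), 'y+': (np.float64(-0.2), np.float64(-0.1), np.int64(18)), 'y-': (np.float64(-0.6), np.float64(0.3), np.int64(10))}
held (array([ 0.49301115, -0.32968698]), np.float64(0.025538405070946176))
```

Both cameras agree on the base: (0.501, 0.3184), yaw 24.1°. The deep tray is held centred. I'll lift with roll, then carry it over.

move_arm([
  {"gripper":0,"x":0,"y":0,"z":-2.0,"roll":0},
  {"gripper":0,"x":0,"y":0,"z":-3.0,"roll":-5.6},
  {"gripper":0,"x":0,"y":0,"z":-3.0,"roll":-7},
  {"gripper":0,"x":0,"y":0,"z":-1.0,"roll":-7},
  {"gripper":0,"x":-0.8,"y":-0.35,"z":0,"roll":-3},
])

```text
time_s: 4.92
eef_pos: [0.4938, -0.3219, 0.3506]
eef_rot: [0.0, 0.839, -0.543, 0.002]
wrist_force: [-0.7, 0.0, -3.6]
opening: 0.131
```

move_arm([
  {"gripper":0,"x":-2.0,"y":-0.9,"z":0,"roll":0},
  {"gripper":0,"x":-3.2,"y":-1.5,"z":0,"roll":0},
  {"gripper":0,"x":-4.0,"y":-1.85,"z":0,"roll":0},
  {"gripper":0,"x":-4.0,"y":-1.85,"z":0,"roll":0},
  {"gripper":0,"x":-4.0,"y":-1.85,"z":0,"roll":0},
])

```text
time_s: 5.55
eef_pos: [0.4954, -0.1293, 0.3479]
eef_rot: [-0.0, 0.839, -0.545, -0.0]
wrist_force: [0.3, -0.2, -3.3]
opening: 0.131
```

move_arm([
  {"gripper":0,"x":-4.0,"y":-1.85,"z":0,"roll":0},
  {"gripper":0,"x":-4.0,"y":-1.85,"z":0,"roll":0},
  {"gripper":0,"x":-4.0,"y":-1.85,"z":0,"roll":0},
  {"gripper":0,"x":-4.0,"y":-1.85,"z":0,"roll":0},
  {"gripper":0,"x":-4.0,"y":-1.85,"z":0,"roll":0},
])

```text
time_s: 6.18
eef_pos: [0.4979, 0.0909, 0.3481]
eef_rot: [-0.0, 0.839, -0.545, -0.0]
wrist_force: [-0.3, 0.9, -3.6]
opening: 0.131
```

move_arm([
  {"gripper":0,"x":-4.0,"y":-1.85,"z":0,"roll":0},
  {"gripper":0,"x":-4.0,"y":-1.85,"z":0,"roll":0},
  {"gripper":0,"x":-3.6,"y":-1.7,"z":0,"roll":0},
  {"gripper":0,"x":-2.4,"y":-1.1,"z":0,"roll":0},
  {"gripper":0,"x":-1.0,"y":-0.45,"z":0,"roll":0},
])

```text
time_s: 6.8
eef_pos: [0.5, 0.2557, 0.3478]
eef_rot: [0.0, 0.839, -0.544, -0.0]
wrist_force: [-0.1, -0.0, -3.4]
opening: 0.129
```

```bash
cat > go.py <<'E'
from edge import *
def goal(p,trayyaw,ctr=None):
    T=T_tool(); y=np.arctan2(T[1,0],T[0,0])+np.pi/2
    d=np.array([p[0],p[1],0])-np.array([T[0,3],T[1,3],0]); d=T[:3,:3].T@d
    print("tcp",T[:3,3].round(4),"tray yaw",np.degrees(y).round(2),"shift cm",(d[:2]*100).round(2),"roll",np.degrees(y-trayyaw).round(2))
    o=ctrl.get_obs(); print(o["time_s"],o["opening"],o["wrist_force"].round(1),"tilt",T[:2,2].round(4)); return T,y
E
python3 - <<'E'
from go import *
T,y=goal((.501,.3184),np.radians(24.1)); T,y=goal((.501,.3184),np.radians(24.1))
for n in ("top","scene"):
    c=cam(n,"held_"+n); print(n,refine(c,T[:2,3],y,T[2,3]-.13,thr=130))
E
```

```text
tcp [0.5    0.2557 0.3478] tray yaw 24.15 shift cm [-5.68 -2.66] roll 0.05
6.8 0.12856283494563314 [-0.1 -0.  -3.4] tilt [-0.0006  0.0001]
tcp [0.5    0.2557 0.3478] tray yaw 24.15 shift cm [-5.68 -2.66] roll 0.05
6.8 0.12856283494563314 [-0.1 -0.  -3.4] tilt [-0.0006  0.0001]
{'x+': (np.float64(-0.2), np.float64(1.7), np.int64(10)), 'x-': (np.float64(-0.2), np.float64(-0.0), np.int64(24)), 'y+': (nan, np.float64(nan), 0), 'y-': (np.float64(-1.0), np.float64(-1.8), np.int64(12))}
top (array([0.49995718, 0.25571592]), np.float64(0.42090043145943995))
{'x+': (np.float64(3.3), np.float64(0.4), np.int64(30)), 'x-': (np.float64(0.7), np.float64(-0.9), np.int64(26)), 'y+': (np.float64(2.0), np.float64(0.6), np.int64(15)), 'y-': (np.float64(0.5), np.float64(0.0), np.int64(11))}
scene (array([0.50089341, 0.25696045]), np.float64(0.42529287233577595))
```

move_arm([
  {"gripper":0,"x":-2.6,"y":-1.2,"z":0,"roll":0},
  {"gripper":0,"x":-2.2,"y":-1.06,"z":0,"roll":0},
  {"gripper":0,"x":-0.9,"y":-0.4,"z":1,"roll":0},
  {"gripper":0,"x":0,"y":0,"z":1.5,"roll":0},
  {"gripper":0,"x":0,"y":0,"z":0,"roll":0},
])

```text
time_s: 7.52
eef_pos: [0.5014, 0.3154, 0.32]
eef_rot: [0.002, 0.839, -0.545, -0.001]
wrist_force: [-1.1, 0.1, -4.3]
opening: 0.131
```

Run:
```python
from go import *
T,y=goal((.501,.3184),np.radians(24.1))
a=cam("scene")["img"][130:330,330:580];b=cam("top")["img"][130:330,60:310]
cv2.imwrite("pics/pre.png",np.hstack([cv2.resize(i,(400,320),interpolation=cv2.INTER_CUBIC) for i in (a,b)])[:,:,::-1])
```

```text
tcp [0.5014 0.3154 0.32  ] tray yaw 24.02 shift cm [-0.29 -0.08] roll -0.08
7.525 0.13110459302132074 [-1.1  0.1 -4.3] tilt [-0.0047 -0.0023]
```

View pics/pre.png

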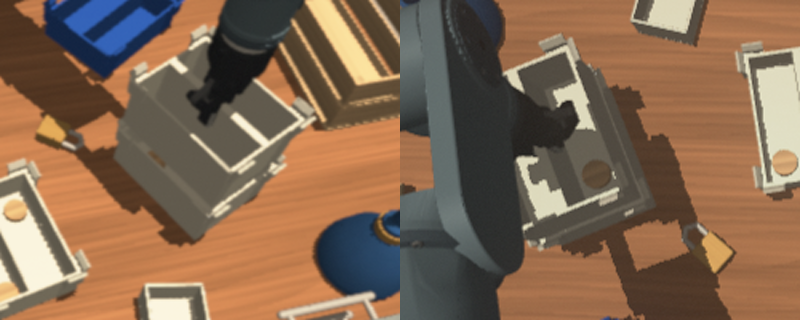

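Deep tray hangs squarely above the base (scene crop, left half). I'll let it settle and re-read the pose.

move_arm([
  {"gripper":0,"x":0,"y":0,"z":0,"roll":0},
  {"gripper":0,"x":0,"y":0,"z":0,"roll":0},
])

```text
time_s: 7.88
eef_pos: [0.5024, 0.3166, 0.3232]
eef_rot: [-0.0, 0.839, -0.544, 0.0]
wrist_force: [0.1, 0.2, -3.5]
opening: 0.132
```

Run:
```python
from go import *
T,y=goal((.501,.3184),np.radians(24.1))
c=cam("top"); print("top held",refine(c,T[:2,3],y,T[2,3]-.13,thr=130))
c=cam("scene"); print("scene held",refine(c,T[:2,3],y,T[2,3]-.13,thr=130))
```

```text
tcp [0.5024 0.3166 0.3232] tray yaw 24.04 shift cm [-0.23  0.06] roll -0.06
7.875 0.13209999074047526 [ 0.1  0.2 -3.5] tilt [0.0009 0.0003]
{'x+': (np.float64(0.6), np.float64(0.1), np.int64(21)), 'x-': (np.float64(-0.7), np.float64(-0.7), np.int64(21)), 'y+': (nan, np.float64(nan), 0), 'y-': (np.float64(-3.2), np.float64(-5.1), np.int64(20))}
top held (array([0.50301935, 0.31682765]), np.float64(0.4068136599697826))
{'x+': (np.float64(3.1), np.float64(0.3), np.int64(30)), 'x-': (np.float64(0.2), np.float64(0.0), np.int64(21)), 'y+': (np.float64(1.6), np.float64(0.2), np.int64(15)), 'y-': (np.float64(-0.3), np.float64(-1.5), np.int64(10))}
scene held (array([0.50339533, 0.31804797]), np.float64(0.4212887681948908))
```

move_arm([
  {"gripper":0,"x":-0.2,"y":0.15,"z":0,"roll":0},
  {"gripper":0,"x":0,"y":0,"z":0.8,"roll":0},
  {"gripper":0,"x":0,"y":0,"z":0.8,"roll":0},
  {"gripper":0,"x":0,"y":0,"z":0.5,"roll":0},
  {"gripper":0,"x":0,"y":0,"z":0,"roll":0},
])

```text
time_s: 8.6
eef_pos: [0.4998, 0.3179, 0.3008]
eef_rot: [0.001, 0.839, -0.544, -0.0]
wrist_force: [-0.9, 0.7, -3.4]
opening: 0.133
```

move_arm([
  {"gripper":0,"x":0,"y":0,"z":0.3,"roll":0},
  {"gripper":0,"x":0,"y":0,"z":0.3,"roll":0},
  {"gripper":0,"x":0,"y":0,"z":0,"roll":0},
])

```text
time_s: 8.98
eef_pos: [0.5, 0.3179, 0.2955]
eef_rot: [0.0, 0.839, -0.544, -0.0]
wrist_force: [0.0, -0.3, -4.3]
opening: 0.133
```

move_arm([
  {"gripper":0,"x":0,"y":0,"z":0.1,"roll":0},
  {"gripper":0,"x":0,"y":0,"z":0.1,"roll":0},
  {"gripper":0,"x":0,"y":0,"z":0,"roll":0},
  {"gripper":0,"x":0,"y":0,"z":0,"roll":0},
])

```text
time_s: 9.48
eef_pos: [0.5, 0.318, 0.2951]
eef_rot: [-0.0, 0.839, -0.544, 0.0]
wrist_force: [-4.5, -2.3, 6.0]
opening: 0.132
```

Contact at bottom height ≈0.075. I'll release and rise.

move_arm([
  {"gripper":30,"x":0,"y":0,"z":0,"roll":0},
  {"gripper":60,"x":0,"y":0,"z":0,"roll":0},
  {"gripper":60,"x":0,"y":0,"z":0,"roll":0},
  {"gripper":60,"x":0,"y":0,"z":0,"roll":0},
  {"gripper":60,"x":0,"y":0,"z":0,"roll":0},
])

```text
time_s: 10.1
eef_pos: [0.5, 0.318, 0.2936]
eef_rot: [0.0, 0.839, -0.544, -0.0]
wrist_force: [0.1, 0.4, 0.4]
opening: 0.596
```

move_arm([
  {"gripper":60,"x":0,"y":0,"z":-2,"roll":0},
  {"gripper":60,"x":0,"y":0,"z":-3,"roll":0},
  {"gripper":60,"x":0,"y":0,"z":-3,"roll":0},
  {"gripper":60,"x":0,"y":0,"z":-3,"roll":0},
  {"gripper":60,"x":2,"y":0.5,"z":-1,"roll":4},
])

```text
time_s: 10.72
eef_pos: [0.5038, 0.2981, 0.4175]
eef_rot: [-0.002, 0.819, -0.574, 0.002]
wrist_force: [0.7, -0.7, 0.4]
opening: 0.601
```

Run:
```python
from go import *
goal((.5037,.0129),np.radians(10.5))
```

```text
tcp [0.5038 0.2981 0.4175] tray yaw 20.0 shift cm [26.79  9.77] roll 9.5
10.725 0.6013164577860398 [ 0.7 -0.7  0.4] tilt [0.0052 0.0019]
```

move_arm([
  {"gripper":60,"x":4.2,"y":0.5,"z":0,"roll":0},
  {"gripper":60,"x":5,"y":0.5,"z":0,"roll":0},
  {"gripper":60,"x":5,"y":0.5,"z":0,"roll":0},
  {"gripper":60,"x":5,"y":0.6,"z":0,"roll":0},
  {"gripper":60,"x":5,"y":0.6,"z":0,"roll":0},
])

```text
time_s: 11.35
eef_pos: [0.561, 0.0584, 0.4136]
eef_rot: [0.0, 0.819, -0.574, -0.0]
wrist_force: [0.4, -0.4, -1.3]
opening: 0.601
```

move_arm([
  {"gripper":60,"x":5,"y":0.5,"z":1,"roll":0},
  {"gripper":60,"x":0,"y":0,"z":4,"roll":5},
  {"gripper":60,"x":0,"y":0,"z":4,"roll":4.5},
  {"gripper":60,"x":0,"y":0,"z":3,"roll":0},
  {"gripper":60,"x":0,"y":0,"z":0,"roll":0},
])

```text
time_s: 11.98
eef_pos: [0.5721, 0.0116, 0.291]
eef_rot: [0.002, 0.768, -0.64, -0.003]
wrist_force: [-0.0, -0.2, 0.0]
opening: 0.596
```

Run:
```python
from go import *
for n in ("top","scene"):
    c=cam(n,"stack1_"+n); p,y=np.array([.501,.318]),np.radians(24)
    for i in range(2): p,y=refine(c,p,y,.165,thr=140)
    print(n,"deep",p.round(4),np.degrees(y).round(2))
goal((.5734,.0129),np.radians(10.5))
c=cam("wrist","w5"); p,y=np.array([.5734,.0129]),np.radians(10.5)
for i in range(2): p,y=refine(c,p,y,.055)
print(p,np.degrees(y)); T,_=goal(p,y)
a=cv2.imread("pics/stack1_scene.png")[110:310,350:550]; b=cv2.imread("pics/w5.png")
cv2.imwrite("pics/chk2.png",np.hstack([cv2.resize(a,(400,400),interpolation=cv2.INTER_CUBIC),cv2.resize(b,(400,300),interpolation=cv2.INTER_AREA).repeat(1,0)[:300]if 0 else cv2.copyMakeBorder(cv2.resize(b,(400,300)),0,100,0,0,0)]))
```

```text
{'x+': (np.float64(-0.3), np.float64(0.2), np.int64(31)), 'x-': (np.float64(0.6), np.float64(0.0), np.int64(31)), 'y+': (np.float64(0.7), np.float64(0.1), np.int64(31)), 'y-': (np.float64(-0.3), np.float64(0.1), np.int64(31))}
{'x+': (np.float64(0.1), np.float64(0.0), np.int64(31)), 'x-': (np.float64(0.1), np.float64(-0.0), np.int64(31)), 'y+': (np.float64(0.2), np.float64(-0.0), np.int64(31)), 'y-': (np.float64(0.2), np.float64(-0.0), np.int64(31))}
top deep [0.5004 0.3183] 24.09
{'x+': (np.float64(1.6), np.float64(0.4), np.int64(27)), 'x-': (np.float64(1.1), np.float64(0.6), np.int64(31)), 'y+': (np.float64(2.2), np.float64(0.0), np.int64(31)), 'y-': (np.float64(0.0), np.float64(0.4), np.int64(31))}
{'x+': (np.float64(1.3), np.float64(-0.0), np.int64(28)), 'x-': (np.float64(1.3), np.float64(0.2), np.int64(31)), 'y+': (np.float64(1.1), np.float64(-0.3), np.int64(31)), 'y-': (np.float64(1.1), np.float64(-0.0), np.int64(31))}
scene deep [0.5008 0.3191] 24.36
tcp [0.5738 0.0118 0.2945] tray yaw 10.48 shift cm [-0.12  0.02] roll -0.02
12.075 0.5991597580787584 [ 0.8 -0.4  0.4] tilt [ 0.0004 -0.0002]
{'x+': (np.float64(0.7), np.float64(0.1), np.int64(31)), 'x-': (np.float64(-0.5), np.float64(0.9), np.int64(21)), 'y+': (np.float64(-0.5), np.float64(0.1), np.int64(30)), 'y-': (np.float64(0.4), np.float64(0.8), np.int64(10))}
{'x+': (np.float64(0.0), np.float64(-0.4), np.int64(31)), 'x-': (np.float64(-0.0), np.float64(0.1), np.int64(22)), 'y+': (np.float64(-0.1), np.float64(-0.4), np.int64(30)), 'y-': (np.float64(0.2), np.float64(0.5), np.int64(10))}
[0.57414364 0.01243196] 10.830221148649997
tcp [0.5742 0.0119 0.2953] tray yaw 10.51 shift cm [-0.06 -0.  ] roll -0.32
12.125 0.5975464459263085 [ 0.6 -0.7  0.1] tilt [ 0.0022 -0.0006]
```

View pics/chk2.png

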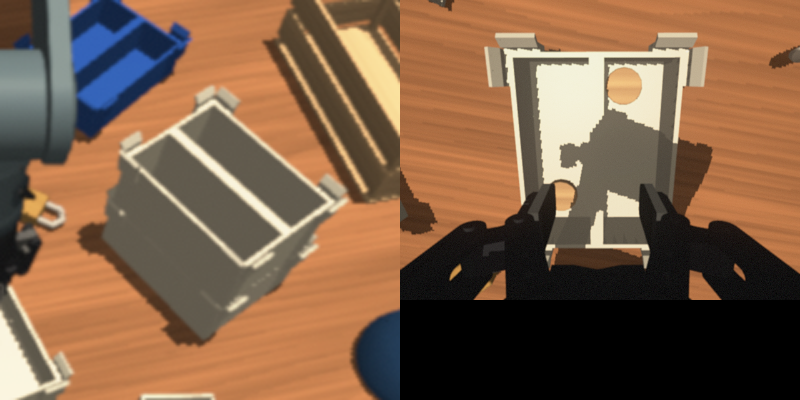

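Deep sits down on the base: its rim fits the 0.165 plane within about 0.2 mm, centred within 0.5 mm at 24.1°. The shallow tray is under the gripper with its divider between the fingers. I'll descend and grip.

move_arm([
  {"gripper":60,"x":-0.06,"y":0,"z":4,"roll":0},
  {"gripper":60,"x":0,"y":0,"z":4,"roll":0},
  {"gripper":60,"x":0,"y":0,"z":2.1,"roll":0},
  {"gripper":60,"x":0,"y":0,"z":0,"roll":0},
  {"gripper":0,"x":0,"y":0,"z":0,"roll":0},
])

```text
time_s: 12.75
eef_pos: [0.5747, 0.0128, 0.1948]
eef_rot: [-0.001, 0.769, -0.639, 0.001]
wrist_force: [0.4, 0.4, -0.4]
opening: 0.397
```

move_arm([
  {"gripper":0,"x":0,"y":0,"z":0,"roll":0},
  {"gripper":0,"x":0,"y":0,"z":0,"roll":0},
  {"gripper":0,"x":0,"y":0,"z":0,"roll":0},
  {"gripper":0,"x":0,"y":0,"z":0,"roll":0},
  {"gripper":0,"x":0,"y":0,"z":0,"roll":0},
])

```text
time_s: 13.38
eef_pos: [0.5746, 0.0128, 0.1947]
eef_rot: [-0.001, 0.769, -0.639, 0.002]
wrist_force: [-1.2, -0.2, 7.3]
opening: 0.13
```

move_arm([
  {"gripper":0,"x":0,"y":0,"z":-0.5,"roll":0},
  {"gripper":0,"x":0,"y":0,"z":-1.5,"roll":0},
  {"gripper":0,"x":0,"y":0,"z":-3,"roll":0},
  {"gripper":0,"x":0,"y":0,"z":-3,"roll":0},
  {"gripper":0,"x":0,"y":0,"z":-3,"roll":0},
])

```text
time_s: 14.0
eef_pos: [0.5733, 0.0131, 0.3042]
eef_rot: [0.0, 0.769, -0.639, -0.0]
wrist_force: [0.8, 0.5, -3.5]
opening: 0.131
```

move_arm([
  {"gripper":0,"x":0,"y":0,"z":-4,"roll":0},
  {"gripper":0,"x":0,"y":0,"z":-4,"roll":0},
  {"gripper":0,"x":0,"y":0,"z":-3,"roll":-5.6},
  {"gripper":0,"x":0,"y":0,"z":-1,"roll":-8},
  {"gripper":0,"x":0,"y":0,"z":0,"roll":0},
])

```text
time_s: 14.62
eef_pos: [0.5735, 0.0131, 0.4243]
eef_rot: [-0.0, 0.839, -0.544, 0.001]
wrist_force: [0.1, -0.2, -4.2]
opening: 0.131
```

Run:
```python
from go import *
T,y=goal((.5008,.3183),np.radians(24.1))
c=cam("wrist"); print("held",refine(c,T[:2,3],y,T[2,3]-.193+.055))
```

```text
tcp [0.5735 0.0131 0.4243] tray yaw 24.1 shift cm [-30.82  -5.83] roll 0.0
14.625 0.13113771470522695 [ 0.1 -0.2 -4.2] tilt [ 0.0022 -0.0004]
{'x+': (np.float64(-0.8), np.float64(-0.0), np.int64(31)), 'x-': (nan, np.float64(nan), 0), 'y+': (np.float64(-1.4), np.float64(-0.0), np.int64(18)), 'y-': (np.float64(-1.4), np.float64(-0.1), np.int64(14))}
held (array([0.57345636, 0.01314134]), np.float64(0.4204662213871847))
```

move_arm([
  {"gripper":0,"x":-1,"y":-0.2,"z":0,"roll":0},
  {"gripper":0,"x":-2.5,"y":-0.5,"z":0,"roll":0},
  {"gripper":0,"x":-4,"y":-0.75,"z":0,"roll":0},
  {"gripper":0,"x":-4,"y":-0.75,"z":0,"roll":0},
  {"gripper":0,"x":-4,"y":-0.75,"z":0,"roll":0},
])

```text
time_s: 15.3
eef_pos: [0.5361, 0.1682, 0.4216]
eef_rot: [0.0, 0.839, -0.544, -0.001]
wrist_force: [-0.4, 0.0, -3.7]
opening: 0.132
```

move_arm([
  {"gripper":0,"x":-4,"y":-0.75,"z":0,"roll":0},
  {"gripper":0,"x":-4,"y":-0.75,"z":0,"roll":0},
  {"gripper":0,"x":-3.6,"y":-0.7,"z":0,"roll":0},
  {"gripper":0,"x":-2.5,"y":-0.45,"z":0,"roll":0},
  {"gripper":0,"x":-1.2,"y":-0.22,"z":0,"roll":0},
])

```text
time_s: 15.92
eef_pos: [0.4995, 0.3194, 0.4217]
eef_rot: [0.001, 0.84, -0.543, -0.001]
wrist_force: [0.3, -0.2, -3.6]
opening: 0.139
```

move_arm([
  {"gripper":0,"x":0,"y":0,"z":1,"roll":0},
  {"gripper":0,"x":0,"y":0,"z":1.5,"roll":0},
  {"gripper":0,"x":0,"y":0,"z":1,"roll":0},
  {"gripper":0,"x":0,"y":0,"z":0,"roll":0},
  {"gripper":0,"x":0,"y":0,"z":0,"roll":0},
])

```text
time_s: 16.55
eef_pos: [0.5009, 0.3175, 0.3879]
eef_rot: [-0.0, 0.839, -0.544, 0.0]
wrist_force: [0.3, -0.2, -2.7]
opening: 0.13
```

Run:
```python
from go import *
T,y=goal((.5006,.3185),np.radians(24.1))
for n in ("top","scene"):
    c=cam(n,"h2_"+n); print(n,refine(c,T[:2,3],y,T[2,3]-.1947+.055,thr=130))
c=cam("wrist"); print("wrist",refine(c,T[:2,3],y,T[2,3]-.1947+.055,thr=130))
```

```text
tcp [0.5009 0.3175 0.3879] tray yaw 24.13 shift cm [-0.1  -0.01] roll 0.03
16.55 0.12973618239850662 [ 0.3 -0.2 -2.7] tilt [0.0003 0.0001]
{'x+': (np.float64(-0.7), np.float64(-0.4), np.int64(23)), 'x-': (np.float64(1.1), np.float64(-0.3), np.int64(20)), 'y+': (nan, np.float64(nan), 0), 'y-': (np.float64(0.0), np.float64(-0.2), np.int64(10))}
top (array([0.50012965, 0.31715915]), np.float64(0.41602139346856737))
{'x+': (np.float64(1.3), np.float64(0.2), np.int64(18)), 'x-': (np.float64(1.6), np.float64(-0.9), np.int64(21)), 'y+': (np.float64(3.5), np.float64(-0.4), np.int64(15)), 'y-': (np.float64(-1.2), np.float64(-2.3), np.int64(11))}
scene (array([0.49983788, 0.31959607]), np.float64(0.40932710091901164))
{'x+': (np.float64(-0.5), np.float64(0.0), np.int64(31)), 'x-': (nan, np.float64(nan), 0), 'y+': (np.float64(0.5), np.float64(-0.1), np.int64(20)), 'y-': (np.float64(-0.5), np.float64(-0.1), np.int64(10))}
wrist (array([0.50075362, 0.31796454]), np.float64(0.41958142992334063))
```

move_arm([
  {"gripper":0,"x":-0.1,"y":-0.07,"z":0.3,"roll":0},
  {"gripper":0,"x":0,"y":0,"z":0.8,"roll":0},
  {"gripper":0,"x":0,"y":0,"z":0.8,"roll":0},
  {"gripper":0,"x":0,"y":0,"z":0.4,"roll":0},
  {"gripper":0,"x":0,"y":0,"z":0,"roll":0},
])

```text
time_s: 17.32
eef_pos: [0.5007, 0.319, 0.364]
eef_rot: [0.0, 0.839, -0.543, -0.0]
wrist_force: [-0.0, 0.3, -4.6]
opening: 0.133
```

move_arm([
  {"gripper":0,"x":0,"y":0,"z":0.2,"roll":0},
  {"gripper":0,"x":0,"y":0,"z":0.2,"roll":0},
  {"gripper":0,"x":0,"y":0,"z":0,"roll":0},
  {"gripper":0,"x":0,"y":0,"z":0,"roll":0},
])

```text
time_s: 17.82
eef_pos: [0.5009, 0.3191, 0.3608]
eef_rot: [-0.0, 0.839, -0.543, 0.0]
wrist_force: [0.0, -0.2, -3.6]
opening: 0.132
```

move_arm([
  {"gripper":0,"x":0,"y":0,"z":0.1,"roll":0},
  {"gripper":0,"x":0,"y":0,"z":0.1,"roll":0},
  {"gripper":0,"x":0,"y":0,"z":0,"roll":0},
  {"gripper":0,"x":0,"y":0,"z":0,"roll":0},
])

```text
time_s: 18.32
eef_pos: [0.5008, 0.3191, 0.3596]
eef_rot: [-0.0, 0.839, -0.543, 0.0]
wrist_force: [-4.0, -2.7, 4.9]
opening: 0.127
```

Contact at bottom height ≈0.165. I'll release, rise and back off.

move_arm([
  {"gripper":30,"x":0,"y":0,"z":0,"roll":0},
  {"gripper":60,"x":0,"y":0,"z":0,"roll":0},
  {"gripper":60,"x":0,"y":0,"z":0,"roll":0},
  {"gripper":60,"x":0,"y":0,"z":0,"roll":0},
  {"gripper":60,"x":0,"y":0,"z":0,"roll":0},
])

```text
time_s: 18.95
eef_pos: [0.5009, 0.319, 0.3586]
eef_rot: [0.0, 0.839, -0.543, -0.0]
wrist_force: [-0.9, -0.3, -1.1]
opening: 0.598
```

move_arm([
  {"gripper":60,"x":0,"y":0,"z":-2,"roll":0},
  {"gripper":60,"x":0,"y":0,"z":-3,"roll":0},
  {"gripper":60,"x":0,"y":0,"z":-3,"roll":0},
  {"gripper":60,"x":0,"y":0,"z":-2,"roll":0},
  {"gripper":60,"x":4,"y":0,"z":0,"roll":0},
])

```text
time_s: 19.58
eef_pos: [0.5169, 0.284, 0.4613]
eef_rot: [-0.002, 0.84, -0.542, 0.001]
wrist_force: [0.2, -0.8, -0.2]
opening: 0.603
```

move_arm([
  {"gripper":60,"x":5,"y":0,"z":0,"roll":0},
  {"gripper":60,"x":5,"y":0,"z":0,"roll":0},
  {"gripper":60,"x":5,"y":0,"z":0,"roll":0},
  {"gripper":60,"x":5,"y":0,"z":0,"roll":0},
  {"gripper":60,"x":5,"y":0,"z":0,"roll":0},
])

```text
time_s: 20.2
eef_pos: [0.62, 0.0529, 0.4588]
eef_rot: [-0.0, 0.839, -0.543, 0.0]
wrist_force: [1.1, 0.6, -0.5]
opening: 0.597
```

Run:
```python
from go import *
goal((.5,.3),0)
for n in ("top","scene"):
    c=cam(n,"fin_"+n); p,y=np.array([.5006,.3185]),np.radians(24.1)
    for i in range(2): p,y=refine(c,p,y,.22,thr=140)
    print(n,"shallow",p.round(4),np.degrees(y).round(2))
a=cv2.imread("pics/fin_scene.png")[80:320,330:580]; b=cv2.imread("pics/fin_top.png")[120:360,60:310]
cv2.imwrite("pics/fin.png",np.hstack([cv2.resize(i,(400,384),interpolation=cv2.INTER_CUBIC) for i in (a,b)]))
```

```text
tcp [0.62   0.0529 0.4588] tray yaw 24.17 shift cm [-27.46   0.84] roll 24.17
20.2 0.5966976407581167 [ 1.1  0.6 -0.5] tilt [0.0003 0.0001]
{'x+': (np.float64(-0.4), np.float64(-0.0), np.int64(31)), 'x-': (nan, np.float64(nan), 0), 'y+': (np.float64(0.7), np.float64(-0.0), np.int64(31)), 'y-': (nan, np.float64(nan), 0)}
{'x+': (np.float64(-0.4), np.float64(-0.0), np.int64(31)), 'x-': (nan, np.float64(nan), 0), 'y+': (np.float64(0.7), np.float64(-0.0), np.int64(31)), 'y-': (nan, np.float64(nan), 0)}
top shallow [0.5006 0.3185] 24.05
{'x+': (np.float64(1.4), np.float64(0.2), np.int64(27)), 'x-': (np.float64(1.3), np.float64(0.1), np.int64(31)), 'y+': (np.float64(2.4), np.float64(0.2), np.int64(31)), 'y-': (np.float64(0.2), np.float64(-0.1), np.int64(31))}
{'x+': (np.float64(1.4), np.float64(0.3), np.int64(28)), 'x-': (np.float64(1.4), np.float64(0.0), np.int64(31)), 'y+': (np.float64(1.3), np.float64(-0.1), np.int64(31)), 'y-': (np.float64(1.3), np.float64(-0.2), np.int64(31))}
scene shallow [0.5002 0.3196] 24.23
```

View pics/fin.png

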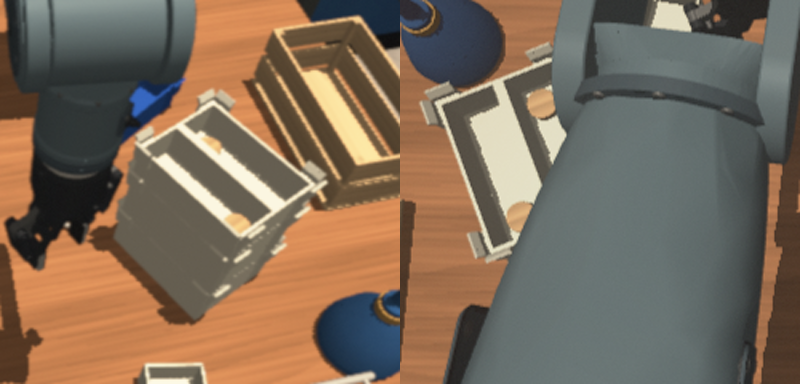

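The stack is level: shallow tray at the 0.22 rim plane, yaw 24.1–24.2°, within about 1 mm of the deep tray. Both shallow tokens are visible and the gripper is clear. Handing in.

```bash
python3 -c "
from bench import ctrl
print(ctrl.get_obs()['time_s']); print(ctrl.hand_in())"
```

```text
20.3
the job is handed in; nothing more can be done
None
```

The three white trays are stacked and the job is handed in at about 20 s: deep tray on the open tray, shallow tray on top. I gripped each divided tray by its divider, lowered it until the wrist felt contact, then let go. The hand-in reports no verdict.

- **Deep tray:** both fixed cameras put its rim at 0.165 m. Its centre is within 1 mm of the bottom tray's pose measured before stacking, and it is parallel to within about 0.3°.
- **Shallow tray:** the scene camera saw all four rim edges at 0.22 m, within about 1 mm of the deep tray and about 0.1° of parallel. The arm hid two of those edges from the top camera. The two edges it did see agreed to within 0.7 mm.
- **Tokens:** both shallow tokens were visible in the last picture. The deep tokens were inside while that tray was held, but the shallow tray now covers them, so I did not see them at the end.
- **Counter:** the arm finished clear of the stack. I did not measure the bottom tray or the bystanders again, but nothing in the forces or the last picture suggested contact with the bystanders.
- **Disagreements:** the scene camera reads every rim edge 1–1.4 mm too far out and differs from the top camera by about 1 mm. The first two move calls were refused because each row needs every field; nothing moved.

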